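Stamp the heel on the guarded marking press

ROBOT

A 7-joint arm with a two-finger parallel gripper is mounted at the origin on the work surface; the furniture and walls round the work are solid. World frame = base frame: x ahead of the robot, y to its left, z up, the work surface at z = 0. Lengths are in m, angles in rad, forces in N, time in s.
With the tool pointing down it reaches from about 0.425 to 0.875 m from the base axis. Payload 4.7 kg.
Tool frame: the origin (TCP) lies on the centre line of the jaws, within the pads' length; the fingertips stand 14 mm ahead of it and the grasp point (between the pads) lies 5 mm behind it; z points along the fingers, y is the line along which they close (so a half turn about z gives the same grasp; the last joint's range is limited). The gripper opens to 87 mm and grips with 3 to 60 N. Pads are 19 mm wide; open, the fingers measure 117 mm over their backs; the gripper's body (75 mm by 190 mm) begins 51 mm behind the grasp point.
Start: joints at [-1.193, 0.321, -0.07, 1.45, 0.023, 1.371, -0.057], TCP at [0.231, 0.607, 0.237] pointing down, gripper open.
Joint ranges: [-2.86, 2.86], [-0.3, 2.09], [-1.38, 1.24], [0.06, 2.45], [-1.56, 4.7], [0.09, 2.05], [-2.69, 2.69]. Speed limits (rad/s): [2.57, 2.57, 3.14, 3.14, 3.14, 3.14, 3.14].

INTERFACE

Orientations are given as a rotation vector (axis times angle).
In Python, from bench import * gives the robot as it stands.
- The arm moves only by the shell command python3 -m jog 'ROWS' [FORCE]. ROWS is JSON, a list of rows, each an object of numbers: "claw": the finger opening in mm, from 0 to 87; "dx", "dy", "dz": the shift along the tool's x, y, z in mm; "spin": the turn about the tool's z in degrees. In form: [{"claw": .., "dx": .., "dy": .., "dz": .., "spin": ..}, ...]. A call has 1 to 20 rows; each row is the pose to reach, as a shift and turn from the pose commanded when the call began, along the tool's axes at that moment; what a row does not reach only later rows make up. A row lasts 1/12 s, in which the tool goes at most 41.7 mm and 7.16 degrees, less where a joint would pass 70% of its speed; a pose out of reach is approached as far as the arm can. A call with a gripper value outside its range is refused whole. The fingers move at their own pace and stop on an object; FORCE is the grip in N (left out, the last holds). Time passes only in rows, so rows that repeat a pose let the fingers close. It gives the time, the measured TCP pose, the force, the opening and the grip force at its end, in the units of the state.
- get_state(): the state, without advancing time (a new reading comes with each control period).
- get_image(name): name is "scene" or "top"; returns a dict with "frame" (420x560x3 uint8, red, green, blue), "depth" (420x560 float32, m along the optical axis (not along the pixel's ray), 0 where there is no reading), "K" (3x3 intrinsics, pixels), "T" (4x4, takes a point from camera to world coordinates). Camera axes: x right, y down, z forward; pixel columns grow to the right and rows downward; lengths in m; the calibration is good to about 2 mm. A picture is of the moment at which its call begins.
- close_job(): hands the job in; it is judged then, once.
The state is a dict: "time": time; "joint_positions": joint angles; "qd": joint speeds; "joint_torque": joint torques, N m; "position": TCP position; "tool_rot": TCP orientation; "ft_force": force on the tool from outside, world axes, zero at the start; "torque": the same for the moment, N m; "grip_width": opening from 0.0 (shut) to 1.0 (fully open); "grip_force": force on a finger pad.
Only numpy, scipy, OpenCV 4.12 (cv2) and the standard library are available. Lean on these libraries where they do the work, as an engineer would, in place of code of your own. Each camera call takes 0.05 s, during which the arm holds its last target. There are 200 camera calls.

TASK

Stamp the rubber heel that is clipped in the grey marking press: swing the yellow-framed guard up and over backwards past its balance point so that it stays open on its own, then press the red plunger knob down through its soft first stop to the stiffer second stop, hold it there a moment, and release it so that it comes right back up. Leave the guard standing open and the press clear, and do not knock the brown bottle over.

Things in the scene. Friction and masses are not known exactly. Their poses are not given: they have to be found in the camera images.
- press: Grey bench marking press, fixed to the table, black rubber heel in its nest. Origin at table height under the knob's axis; x to its back (open front faces -x), y to its left, z up. Base x -90 to +130 mm, 110 wide, 18 high; head x -30 to +106, 56 wide, top at z 120. All its parts move with it.
- light_edge (a point): Middle of the lower front edge of the press's overhead work light, a flat head at x +10 to +125, y -70 to +70, z 397 to 418 mm in the press frame, on an 18 mm post at x +118. It blocks an upright gripper over the knob: come from the front with the tool leaning back towards the press's -x by 30 to 40 degrees.
- guard_hinge (a point): Middle of the guard's hinge axis, which lies along the press's y; at x +54, y 0, z 170 mm in the press frame. Axes as the press's.
- guard_lip (a point): Middle of the lower front edge of the guard's lip, 104 mm from the hinge axis. The guard is a clear flap in a yellow frame, 104 mm wide, 5 mm thick (side rims reach 3 mm lower, 92 mm between them), level over the knob when shut. The space under the lip in front of the knob is free: closed fingertips can hook under it. Turns with the guard; x from lip to hinge.
- guard (a joint): Guard angle in rad: 0 shut (level), grows as the lip rises and swings back, 1.57 upright, 1.9 leaning back on its rubber stop. It weighs 100 to 160 g, about 1 N lifts the lip; balance point at about 1.6: let go below that it falls shut, beyond it it falls back to the stop and stays.
- knob_top (a point): Centre of the flat top of the red plunger knob, 32 mm across and 14 mm thick; at x 0, y 0, z 160 mm in the press frame when up (8 mm beneath the shut guard). It is pressed straight down.
- plunger (a joint): Travel of the knob in the soft first part, m: 0 up, 0.008 at the first stop. Springs back; takes 2 to 4 N.
- die (a joint): Further travel of the knob with the brass die in the stiff second part, m: 0 up, 0.006 at the second stop (knob 14 mm below its rest in all). Does not start to move until the first stop is reached; springs back; takes 8 N at the start and about 13 N at the second stop.
- cement_bottle: Loose brown bottle with a black cap, 60 mm across, 112 mm tall, standing to the left of the press; origin at the centre of its underside, z up. A bystander. Between it and the grey press stands a fixed dark green eyelet press (world x 0.22 to 0.42, y -0.25 to -0.13, 0.26 m high; its red-ball lever reaches x 0.08, z 0.38 at y -0.19): keep the arm clear of it.

How it is judged:
On the way, in this order (a step that is already met when the one before it is completed fails the run):
1. the guard is swung back past its balance point and lies against its stop (value of joint guard above 1.8 rad), for 0.3 s.
2. with the guard standing open, the knob is pressed through the soft first stop to the second stop (value of joint guard above 1.8 rad and value of joint plunger above 0.007 m and value of joint die above 0.0045 m), for 0.2 s.
At the end, for the whole second after the job is handed in: The guard stands open by itself beyond 1.8 rad, the plunger knob has come back up (both travels under 1 mm) after having been pressed to the second stop, and the brown bottle is upright (value of joint guard above 1.8 rad and value of joint each of plunger, die below 0.001 m and angle between cement_bottle's own z axis and vertical below 0.2 rad); the robot touches nothing.
It fails at once if the brown bottle is tipped or knocked over (angle between cement_bottle's own z axis and vertical above 0.5 rad).
It also fails if it takes over 45 s, if anything falls off the work surface, if the arm or the gripper's body presses on something with over 40 N, if the wrist force passes 120 N, or if a joint passes its speed limit or range.

## Working session

There is one attempt and no reset: what is moved stays moved. The work goes in short steps, Python scripts to look and compute and a shell command to move; the robot and the scene stay as the last step left them, time stands still between calls to the robot, and variables do not carry over. Pictures are saved under pics/ and viewed, at most 10 in all, crops included, and the job is handed in when it is done.

```bash
mkdir -p pics; ls
python3 - <<'E'
from bench import *
import cv2,numpy as np
s=get_state();print({k:np.round(v,3) for k,v in s.items()})
for n in("scene","top"):
    d=get_image(n);cv2.imwrite(f"pics/{n}0.png",d["frame"][:,:,::-1]);np.savez(f"{n}0.npz",**d);print(n,d["K"],d["T"])
E
```

```text
pics
{'time': np.float64(0.0), 'joint_positions': array([-1.193,  0.322, -0.07 ,  1.452,  0.023,  1.371, -0.057]), 'qd': array([ 0.001,  0.001, -0.   ,  0.002, -0.   , -0.002,  0.   ]), 'joint_torque': array([ 0.0000e+00, -4.9128e+01, -4.0400e-01, -3.1254e+01, -6.4000e-02,
        4.4000e-02,  0.0000e+00]), 'position': array([0.231, 0.607, 0.235]), 'tool_rot': array([-5.68e-01, -3.09e+00,  3.00e-03]), 'ft_force': array([ 0.026, -0.329, -1.095]), 'torque': array([-0.048,  0.024,  0.04 ]), 'grip_force': np.float64(0.0), 'grip_width': np.float64(1.002)}
scene [[387.59070034   0.         281.25828728]
 [  0.         387.59070034 210.50558763]
 [  0.           0.           1.        ]] [[ 0.93101714 -0.20933623  0.29897396  0.21484822]
 [-0.36470635 -0.56505344  0.74007019 -0.85667108]
 [ 0.01401276 -0.79805574 -0.60242069  0.75711023]
 [ 0.          0.          0.          1.        ]]
top [[462.93396772   0.         280.82528457]
 [  0.         462.93396772 210.91280053]
 [  0.           0.           1.        ]] [[-0.04210732 -0.83674472  0.54597184  0.00852094]
 [-0.99904314  0.04172836 -0.01309782 -0.20293883]
 [-0.01182298 -0.54600093 -0.83770114  0.98795395]
 [ 0.          0.          0.          1.        ]]
```

View pics/scene0.png

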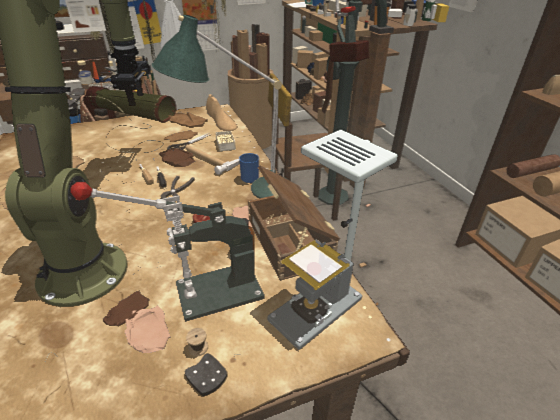

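View pics/top0.png

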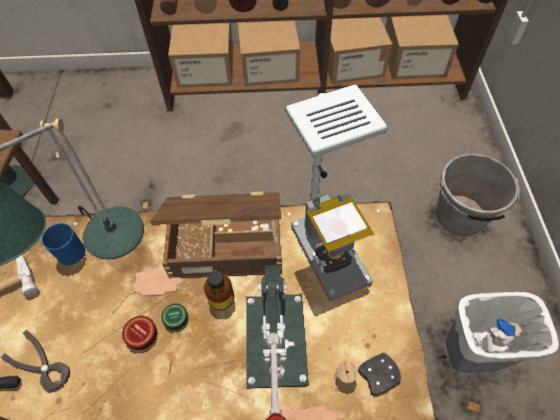

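The scene view shows the press at about (315,300) with the guard at (315,265), and the light at (350,150). The top view shows the guard at (340,222), the bottle at (218,292), the eyelet press at (275,330) and the lamp at left (30,200). Next: enlarged crops and an obstacle map.

```bash
cat > h.py <<'E'
import numpy as np,cv2
def pt(d,u,v,r=1):
    z=d["depth"][int(v)-r:int(v)+r+1,int(u)-r:int(u)+r+1];z=np.median(z[z>0])
    K=d["K"];return (d["T"]@[(u-K[0,2])/K[0,0]*z,(v-K[1,2])/K[1,1]*z,z,1])[:3]
def cloud(d):
    v,u=np.mgrid[:420,:560];z=d["depth"];K=d["K"]
    p=np.stack([(u-K[0,2])/K[0,0]*z,(v-K[1,2])/K[1,1]*z,z],-1)
    return p@d["T"][:3,:3].T+d["T"][:3,3]
def proj(d,p):
    T=np.linalg.inv(d["T"]);q=d["K"]@(T[:3,:3]@p+T[:3,3]);return q[:2]/q[2]
E
python3 - <<'E'
from h import *
a=np.load("scene0.npz");b=np.load("top0.npz")
A=cv2.resize(a["frame"][120:350,255:410],None,fx=2.6,fy=2.6,interpolation=2)
B=cv2.resize(b["frame"][80:310,275:400],None,fx=2.6,fy=2.6,interpolation=2)
cv2.imwrite("pics/crop.png",np.hstack([A,B])[:,:,::-1]);print(A.shape,B.shape)
# obstacle height map over both clouds
P=np.vstack([cloud(x)[x["depth"]>0] for x in(a,b)])
for x0 in np.arange(0.0,1.0,.1):
    print(round(x0,1),end=": ")
    for y0 in np.arange(-.6,.7,.1):
        m=(P[:,0]>x0)&(P[:,0]<x0+.1)&(P[:,1]>y0)&(P[:,1]<y0+.1);print("%5.2f"%(np.percentile(P[m,2],99) if m.sum()>5 else -9),end=" ")
    print()
# light top / guard yellow
for n,d in(("scene",a),("top",b)):
    C=cloud(d);f=d["frame"].astype(int)
    hsv=cv2.cvtColor(d["frame"],cv2.COLOR_RGB2HSV)
    near=(C[...,1]<-.2)&(C[...,1]>-.6)&(C[...,0]>.3)&(C[...,0]<.9)
    L=near&(C[...,2]>.395)&(C[...,2]<.44);Y=near&(abs(C[...,2]-.17)<.02)&(hsv[...,1]>140)
    for nm,m in(("light",L),("guard",Y)):
        r=cv2.minAreaRect(C[m][:,:2].astype(np.float32)*1000);print(n,nm,m.sum(),np.round(cv2.boxPoints(r)).tolist(),r[1:],np.median(C[m][:,2]))
E
```

```text
(598, 403, 3) (598, 325, 3)
0.0: -9.00  0.00  0.00  0.37  0.38  0.43  0.63  0.00  0.00  0.00  0.00  0.00  0.00 
0.1: -0.00  0.00  0.01  0.37  0.37  0.01  0.62  0.62  0.00  0.00  0.02  0.54  0.50 
0.2:  0.01  0.02  0.05  0.30  0.31  0.01  0.00  0.46  0.02  0.02  0.02  0.55  0.49 
0.3: -0.01  0.01  0.01  0.26  0.27  0.08  0.03  0.56  0.50  0.01  0.02  0.03  0.01 
0.4: -0.01  0.02  0.18  0.42  0.09  0.11  0.09  0.52  0.01  0.03  0.03  0.03  0.01 
0.5: -0.01  0.01  0.42  0.42  0.20  0.20  0.20  0.45  0.09  0.09  0.02  0.04  0.04 
0.6: -0.01  0.01  0.42  0.42  0.13  0.13  0.13  0.38  0.38  0.01  0.01  0.01  0.02 
0.7: -9.00 -9.00 -0.75 -0.75 -9.00 -9.00 -9.00 -9.00 -9.00 -9.00 -9.00 -9.00 -9.00 
0.8: -9.00 -9.00 -0.75 -0.75 -0.75 -9.00 -9.00 -9.00 -9.00 -9.00 -9.00 -9.00 -9.00 
0.9: -9.00 -0.75 -0.75 -0.75 -0.75 -9.00 -9.00 -9.00 -9.00 -9.00 -9.00 -9.00 -9.00 
scene light 2854 [[486.0, -265.0], [536.0, -398.0], [646.0, -356.0], [596.0, -224.0]] ((117.70040130615234, 141.3447265625), 20.761608123779297) 0.41850009673324995
scene guard 626 [[438.0, -304.0], [475.0, -401.0], [576.0, -363.0], [539.0, -266.0]] ((107.86758422851562, 104.41631317138672), 20.749786376953125) 0.17318288453978598
top light 4485 [[489.0, -266.0], [538.0, -398.0], [648.0, -356.0], [599.0, -225.0]] ((117.47906494140625, 140.37939453125), 20.467538833618164) 0.4193594280572902
top guard 795 [[440.0, -304.0], [477.0, -402.0], [578.0, -363.0], [542.0, -266.0]] ((108.43276977539062, 104.03411865234375), 20.65485954284668) 0.17397331004787564
```

View pics/crop.png

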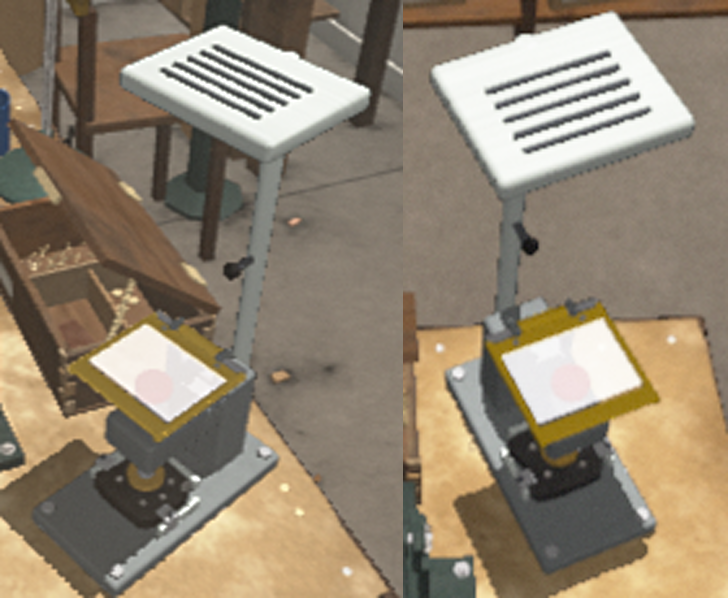

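The measurements agree: the light and guard rectangles both put the press origin at (0.504, -0.335) with yaw 20.6°, the guard is at z 0.173 and the light at 0.419. The jog rows have no tilt, so I'm checking what the jog command documents.

```bash
python3 -m jog 2>&1 | tail -20
python3 - <<'E'
from h import *
a=np.load("scene0.npz");b=np.load("top0.npz")
C=cloud(a);v=a["depth"]>0
# gripper geometry near TCP start
P=C[v];m=(abs(P[:,0]-.231)<.15)&(abs(P[:,1]-.607)<.15)&(P[:,2]>.15)
Q=P[m]
for z in np.arange(.2,.75,.03):
    q=Q[(Q[:,2]>z)&(Q[:,2]<z+.03)]
    if len(q):print(round(z,2),len(q),np.round(q[:,:2].min(0),3),np.round(q[:,:2].max(0),3))
E
```

```text
invalid input
0.2 33 [0.201 0.55 ] [0.259 0.655]
0.23 100 [0.201 0.549] [0.259 0.656]
0.26 68 [0.199 0.545] [0.261 0.657]
0.29 318 [0.163 0.504] [0.296 0.676]
0.32 390 [0.164 0.503] [0.297 0.685]
0.35 173 [0.192 0.548] [0.256 0.612]
0.38 279 [0.18  0.546] [0.269 0.624]
0.41 211 [0.193 0.564] [0.267 0.606]
0.44 235 [0.195 0.566] [0.266 0.608]
0.47 251 [0.194 0.565] [0.266 0.606]
0.5 252 [0.194 0.564] [0.266 0.607]
0.53 181 [0.193 0.561] [0.266 0.604]
```

Jog prints no help, so the tool stays upright. The gripper body is 190 mm along the closing line and about 60 mm high; above it the wrist is about 36–45 mm in radius. Before the transit I need the lamp's geometry.

Run:
```python
from h import *
for n in("scene","top"):
    d=np.load(n+"0.npz");C=cloud(d);P=C[d["depth"]>0]
    print(n)
    for z0,z1 in((.12,.3),(.3,.4),(.4,.5),(.5,.62),(.62,.9)):
        m=(P[:,2]>z0)&(P[:,2]<z1)&(P[:,0]>0.1)&(P[:,0]<.75)&(P[:,1]>-.05)&(P[:,1]<.5)
        H,_,_=np.histogram2d(P[m,0],P[m,1],bins=[np.arange(.1,.76,.05),np.arange(-.05,.51,.05)])
        ij=np.argwhere(H>2);print(z0,[(round(.1+.05*i,2),round(-.05+.05*j,2),int(H[i,j])) for i,j in ij])
```

```text
scene
0.12 [(np.float64(0.5), np.float64(-0.05), 114), (np.float64(0.5), np.float64(0.0), 105), (np.float64(0.5), np.float64(0.05), 4), (np.float64(0.55), np.float64(-0.05), 90), (np.float64(0.55), np.float64(0.0), 85), (np.float64(0.55), np.float64(0.05), 5), (np.float64(0.6), np.float64(-0.05), 24), (np.float64(0.6), np.float64(0.0), 23), (np.float64(0.6), np.float64(0.15), 114), (np.float64(0.6), np.float64(0.2), 114)]
0.3 [(np.float64(0.55), np.float64(0.15), 25), (np.float64(0.6), np.float64(0.15), 105), (np.float64(0.6), np.float64(0.2), 51)]
0.4 [(np.float64(0.25), np.float64(0.15), 97), (np.float64(0.25), np.float64(0.2), 12), (np.float64(0.3), np.float64(0.1), 311), (np.float64(0.3), np.float64(0.15), 338), (np.float64(0.3), np.float64(0.2), 9), (np.float64(0.35), np.float64(0.1), 416), (np.float64(0.35), np.float64(0.15), 255), (np.float64(0.4), np.float64(0.15), 153), (np.float64(0.45), np.float64(0.15), 69), (np.float64(0.45), np.float64(0.2), 5), (np.float64(0.5), np.float64(0.15), 63), (np.float64(0.5), np.float64(0.2), 6), (np.float64(0.55), np.float64(0.15), 26), (np.
[... 667 characters left out ...]
.05), 58), (np.float64(0.6), np.float64(0.0), 61), (np.float64(0.6), np.float64(0.15), 220), (np.float64(0.6), np.float64(0.2), 222)]
0.3 [(np.float64(0.55), np.float64(0.15), 34), (np.float64(0.6), np.float64(0.15), 237), (np.float64(0.6), np.float64(0.2), 142)]
0.4 [(np.float64(0.25), np.float64(0.15), 33), (np.float64(0.3), np.float64(0.1), 1053), (np.float64(0.3), np.float64(0.15), 214), (np.float64(0.35), np.float64(0.1), 895), (np.float64(0.35), np.float64(0.15), 268), (np.float64(0.4), np.float64(0.1), 5), (np.float64(0.4), np.float64(0.15), 23), (np.float64(0.45), np.float64(0.15), 76), (np.float64(0.5), np.float64(0.15), 114), (np.float64(0.55), np.float64(0.15), 59)]
0.5 []
0.62 []
```

The lamp blocks y 0.10–0.25: its shade top is at z 0.56 (x 0.25–0.42) and its arm slopes down to a pole at (0.63, 0.2). I'll lift high and cross near x 0.66.

```bash
python3 -m jog '[{"dz":-300},{"dz":-300},{"dz":-300},{"dz":-300},{"dz":-300},{"dz":-300},{"dz":-300},{"dz":-300},{"dz":-300}]' 10; python3 -c "
from bench import *;import numpy as np;print(np.round(get_state()['joint_positions'],3),get_state()['ft_force'])"
```

```text
[-1.193  0.322 -0.07   1.452  0.023  1.371 -0.057] [ 0.28863651  0.84192317 -0.72731427]$[0]: bad value
```

```bash
python3 -m jog '[{"claw":87,"dx":0,"dy":0,"dz":-300,"spin":0},{"claw":87,"dx":0,"dy":0,"dz":-300,"spin":0},{"claw":87,"dx":0,"dy":0,"dz":-300,"spin":0},{"claw":87,"dx":0,"dy":0,"dz":-300,"spin":0},{"claw":87,"dx":0,"dy":0,"dz":-300,"spin":0},{"claw":87,"dx":0,"dy":0,"dz":-300,"spin":0},{"claw":87,"dx":0,"dy":0,"dz":-300,"spin":0},{"claw":87,"dx":0,"dy":0,"dz":-300,"spin":0},{"claw":87,"dx":0,"dy":0,"dz":-300,"spin":0}]' 10; python3 -c "
from bench import *;import numpy as np;print(np.round(get_state()['joint_positions'],3),get_state()['ft_force'])"
```

```text
time: 0.85
position: [0.2314, 0.608, 0.5404]
tool_rot: [0.568, 3.089, 0.011]
ft_force: [-0.4, 0.4, -0.4]
grip_width: 1.001
grip_force: 0.0
[-1.22   0.399 -0.052  0.74   0.022  1.996 -0.052] [-0.36447908  0.35220508 -0.36313243]
```

Link lengths fit L1≈L2≈0.5. q6 is near its limit, so I'll do a short test of how the arm behaves just past that reach.

```bash
python3 -m jog '[{"claw":87,"dx":0,"dy":0,"dz":-150,"spin":0},{"claw":87,"dx":0,"dy":0,"dz":-150,"spin":0},{"claw":87,"dx":0,"dy":0,"dz":-150,"spin":0},{"claw":87,"dx":0,"dy":0,"dz":-150,"spin":0},{"claw":87,"dx":0,"dy":0,"dz":-150,"spin":0}]'; python3 -c "
from bench import *;import numpy as np;print(np.round(get_state()['joint_positions'],3))"
python3 -m jog '[{"claw":87,"dx":0,"dy":0,"dz":0,"spin":0},{"claw":87,"dx":0,"dy":0,"dz":0,"spin":0}]'
```

```text
time: 1.27
position: [0.2212, 0.5806, 0.5965]
tool_rot: [0.566, 3.08, 0.081]
ft_force: [-0.6, 0.2, -0.3]
grip_width: 0.998
grip_force: 0.0
[-1.366e+00  3.510e-01  2.130e-01  6.910e-01 -8.500e-02  2.052e+00
 -2.000e-03]
time: 1.43
position: [0.2214, 0.5815, 0.595]
tool_rot: [0.566, 3.08, 0.078]
ft_force: [0.2, 0.2, -0.3]
grip_width: 1.001
grip_force: 0.0
```

The commanded pose takes on the reached pose, tilt included: it leaned 3° outward and kept it. So reaching past the wrist limit with the arm at azimuth 20.6° gives the lean recommended in the task. I'm moving there with the spin included.

```bash
python3 -m jog '[{"claw":87,"dx":-30,"dy":-10,"dz":2,"spin":7},{"claw":87,"dx":-65,"dy":-20,"dz":4,"spin":14},{"claw":87,"dx":-100,"dy":-30,"dz":6,"spin":21},{"claw":87,"dx":-135,"dy":-40,"dz":8,"spin":28},{"claw":87,"dx":-170,"dy":-51,"dz":10,"spin":35},{"claw":87,"dx":-205,"dy":-62,"dz":12,"spin":42},{"claw":87,"dx":-240,"dy":-73,"dz":14,"spin":49},{"claw":87,"dx":-275,"dy":-83,"dz":16,"spin":56},{"claw":87,"dx":-310,"dy":-94,"dz":18,"spin":63},{"claw":87,"dx":-345,"dy":-104,"dz":20,"spin":70},{"claw":87,"dx":-380,"dy":-115,"dz":22,"spin":77},{"claw":87,"dx":-415,"dy":-126,"dz":24,"spin":84},{"claw":87,"dx":-450,"dy":-136,"dz":26,"spin":91},{"claw":87,"dx":-485,"dy":-147,"dz":28,"spin":98},{"claw":87,"dx":-525,"dy":-159,"dz":30,"spin":105},{"claw":87,"dx":-525,"dy":-159,"dz":30,"spin":112},{"claw":87,"dx":-525,"dy":-159,"dz":30,"spin":119},{"claw":87,"dx":-525,"dy":-159,"dz":30,"spin":126},{"claw":87,"dx":-525,"dy":-159,"dz":30,"spin":133},{"claw":87,"dx":-525,"dy":-159,"dz":30,"spin":139}]'
cat > s.py <<'E'
from bench import *;import numpy as np
from scipy.spatial.transform import Rotation as Ro
s=get_state();R=Ro.from_rotvec(s['tool_rot']).as_matrix();a=np.radians(20.6)
W=np.array([[np.cos(a),-np.sin(a),0],[np.sin(a),np.cos(a),0],[0,0,1]]);O=np.array([.504,-.335,0])
p=np.array(s['position']);M=W.T@R
def tool(v): return M.T@np.array(v)   # press-frame shift (mm) -> tool shift
if __name__=="__main__":
    print("t",s['time'],"q",np.round(s['joint_positions'],2),"F",np.round(W.T@s['ft_force'],1))
    tip=W.T@(p-O)+14e-3*M[:,2]
    print("tip in press mm",np.round(tip*1e3,1));print("press axes of tool (cols)\n",np.round(M,3),"lean",np.degrees(np.arccos(-R[2,2])).round(1))
E
python3 s.py
```

```text
time: 3.1
position: [0.6548, 0.2468, 0.5516]
tool_rot: [-3.045, -0.555, -0.047]
ft_force: [-0.6, -0.4, 0.0]
grip_width: 0.997
grip_force: 0.0
t 3.1 q [-0.42  0.54  0.12  0.51 -0.11  2.05 -1.59] F [-0.7 -0.1  0. ]
tip in press mm [346.4 492.1 537.6]
press axes of tool (cols)
 [[ 0.999  0.002  0.038]
 [ 0.001 -0.999  0.04 ]
 [ 0.038 -0.04  -0.998]] lean 3.1
```

```bash
python3 -m jog '[{"claw":0,"dx":60,"dy":0,"dz":-280,"spin":0},{"claw":0,"dx":60,"dy":0,"dz":-280,"spin":0},{"claw":0,"dx":60,"dy":0,"dz":-280,"spin":0},{"claw":0,"dx":60,"dy":0,"dz":-280,"spin":0},{"claw":0,"dx":60,"dy":0,"dz":-280,"spin":0},{"claw":0,"dx":60,"dy":0,"dz":-280,"spin":0},{"claw":0,"dx":60,"dy":0,"dz":-280,"spin":0},{"claw":0,"dx":60,"dy":0,"dz":-280,"spin":0}]'; python3 s.py
```

```text
time: 3.77
position: [0.6157, 0.2296, 0.6018]
tool_rot: [-3.032, -0.563, -0.13]
ft_force: [0.6, -0.0, -0.1]
grip_width: 0.48
grip_force: 0.0
t 3.7667 q [-0.43  0.43  0.11  0.57 -0.1   2.05 -1.58] F [ 0.6 -0.3 -0.1]
tip in press mm [304.5 489.8 587.9]
press axes of tool (cols)
 [[ 0.996  0.009  0.092]
 [ 0.006 -0.999  0.04 ]
 [ 0.093 -0.039 -0.995]] lean 5.8
```

```bash
for i in 1; do python3 -m jog '[{"claw":0,"dx":100,"dy":0,"dz":-200,"spin":0},{"claw":0,"dx":100,"dy":0,"dz":-200,"spin":0}]' | grep tool_rot; done
python3 -m jog '[{"claw":0,"dx":100,"dy":0,"dz":-200,"spin":0},{"claw":0,"dx":100,"dy":0,"dz":-200,"spin":0}]'| grep tool_rot
python3 -m jog '[{"claw":0,"dx":200,"dy":0,"dz":-100,"spin":0},{"claw":0,"dx":200,"dy":0,"dz":-100,"spin":0}]'| grep tool_rot
python3 -m jog '[{"claw":0,"dx":200,"dy":0,"dz":-100,"spin":0},{"claw":0,"dx":200,"dy":0,"dz":-100,"spin":0}]'| grep tool_rot; python3 s.py
```

```text
tool_rot: [-3.02, -0.559, -0.199]
tool_rot: [-3.007, -0.555, -0.267]
tool_rot: [-2.992, -0.552, -0.331]
tool_rot: [-2.981, -0.548, -0.381]
t 4.4333 q [-0.42  0.59  0.23  0.24 -0.23  2.05 -1.58] F [-0.2 -0.1 -0.2]
tip in press mm [379.9 487.8 629.9]
press axes of tool (cols)
 [[ 0.966  0.01   0.259]
 [-0.001 -0.999  0.041]
 [ 0.259 -0.04  -0.965]] lean 15.2
```

The lean works: 15° after four short calls, and in the press's +x direction. Continuing to about 35°.

```bash
R='tool_rot'
python3 -m jog '[{"claw":0,"dx":100,"dy":0,"dz":-200,"spin":0},{"claw":0,"dx":100,"dy":0,"dz":-200,"spin":0}]'| grep $R
python3 -m jog '[{"claw":0,"dx":100,"dy":0,"dz":-200,"spin":0},{"claw":0,"dx":100,"dy":0,"dz":-200,"spin":0}]'| grep $R
python3 -m jog '[{"claw":0,"dx":100,"dy":0,"dz":-200,"spin":0},{"claw":0,"dx":100,"dy":0,"dz":-200,"spin":0}]'| grep $R
python3 -m jog '[{"claw":0,"dx":100,"dy":0,"dz":-200,"spin":0},{"claw":0,"dx":100,"dy":0,"dz":-200,"spin":0}]'| grep $R
python3 -m jog '[{"claw":0,"dx":100,"dy":0,"dz":-200,"spin":0},{"claw":0,"dx":100,"dy":0,"dz":-200,"spin":0}]'| grep $R
python3 -m jog '[{"claw":0,"dx":100,"dy":0,"dz":-200,"spin":0},{"claw":0,"dx":100,"dy":0,"dz":-200,"spin":0}]'| grep $R; python3 s.py
```

```text
tool_rot: [-2.968, -0.543, -0.433]
tool_rot: [-2.948, -0.54, -0.503]
tool_rot: [-2.932, -0.535, -0.558]
tool_rot: [-2.915, -0.531, -0.61]
tool_rot: [-2.898, -0.526, -0.663]
tool_rot: [-2.879, -0.522, -0.717]
t 5.4333 q [-0.42  0.37  0.26  0.23 -0.23  2.05 -1.58] F [-0.5  0.6  0.2]
tip in press mm [275.  478.7 788.2]
press axes of tool (cols)
 [[ 0.88   0.01   0.475]
 [-0.011 -0.999  0.041]
 [ 0.475 -0.041 -0.879]] lean 28.5
```

```bash
R='tool_rot'
python3 -m jog '[{"claw":0,"dx":100,"dy":0,"dz":-200,"spin":0},{"claw":0,"dx":100,"dy":0,"dz":-200,"spin":0}]'| grep $R
python3 -m jog '[{"claw":0,"dx":100,"dy":0,"dz":-200,"spin":0},{"claw":0,"dx":100,"dy":0,"dz":-200,"spin":0}]'| grep $R
python3 -m jog '[{"claw":0,"dx":100,"dy":0,"dz":-200,"spin":0},{"claw":0,"dx":100,"dy":0,"dz":-200,"spin":0}]'| grep $R; python3 s.py
python3 -c "
from s import *
tip=(W.T@(p-O)+14e-3*M[:,2])*1e3
for t in ([-40,250,560],[-150,0,480],[-150,0,300],[-140,0,152]): print(t,np.round(tool(np.array(t)-tip)))"
```

```text
tool_rot: [-2.858, -0.517, -0.77]
tool_rot: [-2.837, -0.512, -0.823]
tool_rot: [-2.815, -0.507, -0.875]
t 5.9333 q [-0.44  0.25  0.27  0.23 -0.23  2.05 -1.58] F [-1.   0.8  0.3]
tip in press mm [209.9 474.5 856.5]
press axes of tool (cols)
 [[ 0.819  0.01   0.573]
 [-0.016 -0.999  0.04 ]
 [ 0.573 -0.042 -0.818]] lean 35.1
[-40, 250, 560] [-371.  234.   90.]
[-150, 0, 480] [-503.  486.   83.]
[-150, 0, 300] [-606.  494.  230.]
[-140, 0, 152] [-683.  500.  357.]
```

```bash
python3 -m jog '[{"claw":0,"dx":-26,"dy":24,"dz":4,"spin":0},{"claw":0,"dx":-52,"dy":49,"dz":8,"spin":0},{"claw":0,"dx":-79,"dy":75,"dz":13,"spin":0},{"claw":0,"dx":-106,"dy":102,"dz":17,"spin":0},{"claw":0,"dx":-133,"dy":128,"dz":22,"spin":0},{"claw":0,"dx":-160,"dy":154,"dz":26,"spin":0},{"claw":0,"dx":-187,"dy":180,"dz":31,"spin":0},{"claw":0,"dx":-214,"dy":206,"dz":35,"spin":0},{"claw":0,"dx":-241,"dy":232,"dz":40,"spin":0},{"claw":0,"dx":-268,"dy":258,"dz":44,"spin":0},{"claw":0,"dx":-295,"dy":284,"dz":49,"spin":0},{"claw":0,"dx":-322,"dy":310,"dz":53,"spin":0},{"claw":0,"dx":-349,"dy":336,"dz":58,"spin":0},{"claw":0,"dx":-376,"dy":362,"dz":62,"spin":0}]'; python3 s.py
```

```text
time: 7.1
position: [0.3998, -0.2393, 0.5896]
tool_rot: [-2.819, -0.505, -0.871]
ft_force: [1.2, -0.2, -0.5]
grip_width: 0.005
grip_force: 0.0
t 7.1 q [ 0.26 -0.27  0.47  1.45 -0.43  1.66 -0.58] F [ 1.1 -0.7 -0.5]
tip in press mm [-55.9 126.8 578.2]
press axes of tool (cols)
 [[ 0.821  0.008  0.57 ]
 [-0.017 -0.999  0.039]
 [ 0.57  -0.041 -0.82 ]] lean 34.9
```

```bash
python3 -c "
from s import *
tip=(W.T@(p-O)+14e-3*M[:,2])*1e3
for t in ([-120,-15,330],[-110,-15,200]): print(t,np.round(tool(np.array(t)-tip)))"
```

```text
[-120, -15, 330] [-192.  151.  162.]
[-110, -15, 200] [-258.  157.  274.]
```

```bash
python3 -m jog '[{"claw":0,"dx":-19,"dy":15,"dz":16,"spin":0},{"claw":0,"dx":-38,"dy":30,"dz":32,"spin":0},{"claw":0,"dx":-57,"dy":45,"dz":49,"spin":0},{"claw":0,"dx":-77,"dy":60,"dz":65,"spin":0},{"claw":0,"dx":-96,"dy":75,"dz":81,"spin":0},{"claw":0,"dx":-115,"dy":91,"dz":97,"spin":0},{"claw":0,"dx":-134,"dy":106,"dz":113,"spin":0},{"claw":0,"dx":-154,"dy":121,"dz":130,"spin":0},{"claw":0,"dx":-173,"dy":136,"dz":146,"spin":0},{"claw":0,"dx":-192,"dy":151,"dz":162,"spin":0}]'; python3 s.py
python3 - <<'E'
from bench import *;from h import *
d=get_image("scene");e=get_image("top")
A=cv2.resize(d["frame"][60:360,130:410],None,fx=1.4,fy=1.4);B=cv2.resize(e["frame"][60:360,200:480],None,fx=1.4,fy=1.4)
cv2.imwrite("pics/near1.png",np.hstack([A,B])[:,:,::-1])
E
```

```text
time: 7.93
position: [0.391, -0.3924, 0.3409]
tool_rot: [-2.818, -0.508, -0.871]
ft_force: [0.7, 0.4, -0.9]
grip_width: 0.007
grip_force: 0.0
t 7.9333 q [ 0.34  0.01  0.78  1.73 -0.62  1.42  0.01] F [ 0.7  0.1 -0.9]
tip in press mm [-118.   -13.4  329.4]
press axes of tool (cols)
 [[ 0.821  0.01   0.57 ]
 [-0.015 -0.999  0.04 ]
 [ 0.57  -0.042 -0.82 ]] lean 34.9
```

View pics/near1.png

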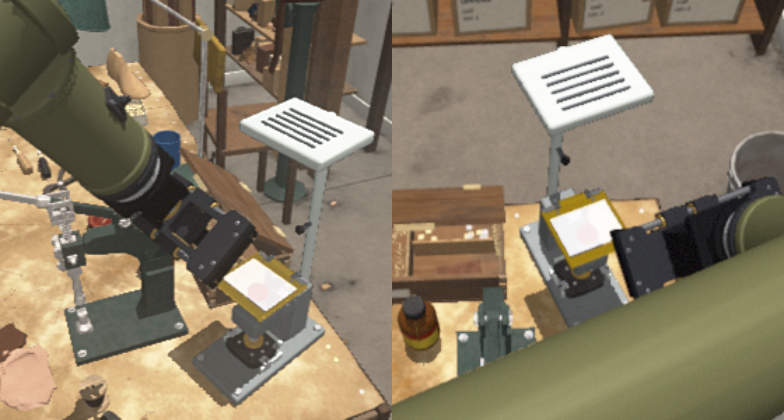

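The pictures show the leaned gripper above and in front of the press. The fingers are near (215,275) in the left half, left of the guard, and the arm passes clear above the eyelet press. Now the hook path.

```bash
cat > arc.py <<'E'
from s import *
tip=(W.T@(p-O)+14e-3*M[:,2])*1e3
def C(t):
    L=np.array([54-104*np.cos(t)-3*np.sin(t),170+104*np.sin(t)-3*np.cos(t)])
    d=np.array([.57,-.82]) if t<.96 else np.array([np.cos(t),-np.sin(t)])
    c=L+16*d-[7.8,5.4]; return [c[0],-13.4,c[1]]
E
python3 - <<'E'
from arc import *
for t in ([-105,-13.4,165],[-95,-13.4,150],[C(0)[0]-8,-13.4,C(0)[2]-3]): print(np.round(t),np.round(tool(np.array(t)-tip)))
E
```

```text
[-105.  -13.  165.] [-79.   8. 140.]
[-95. -13. 150.] [-79.   9. 158.]
[-57. -13. 145.] [-50.  10. 184.]
```

```bash
python3 -m jog '[{"claw":0,"dx":-20,"dy":2,"dz":35,"spin":0},{"claw":0,"dx":-40,"dy":4,"dz":70,"spin":0},{"claw":0,"dx":-60,"dy":6,"dz":105,"spin":0},{"claw":0,"dx":-79,"dy":8,"dz":140,"spin":0},{"claw":0,"dx":-79,"dy":9,"dz":158,"spin":0},{"claw":0,"dx":-64,"dy":10,"dz":171,"spin":0},{"claw":0,"dx":-50,"dy":10,"dz":184,"spin":0},{"claw":0,"dx":-50,"dy":10,"dz":184,"spin":0}]'; python3 s.py;  python3 - <<'E'
from bench import *;from h import *
d=get_image("scene");e=get_image("top")
A=cv2.resize(d["frame"][200:350,240:390],None,fx=2.6,fy=2.6);B=cv2.resize(e["frame"][160:310,290:440],None,fx=2.6,fy=2.6)
cv2.imwrite("pics/hook.png",np.hstack([A,B])[:,:,::-1])
E
python3 - <<'E'
from arc import *
for t in np.r_[0,.05,.1:1.85:.125]: print(t.round(3),np.round(tool(np.array(C(t))+[2,0,0]-tip)))
E
```

```text
time: 8.7
position: [0.4553, -0.3701, 0.1634]
tool_rot: [-2.818, -0.515, -0.87]
ft_force: [-0.2, -0.4, -0.9]
grip_width: 0.008
grip_force: 0.3
t 8.7 q [ 0.32  0.21  0.73  1.93 -0.84  1.15  0.23] F [-0.3 -0.3 -0.9]
tip in press mm [-50.  -15.2 151.9]
press axes of tool (cols)
 [[ 0.822  0.015  0.569]
 [-0.01  -0.999  0.041]
 [ 0.569 -0.039 -0.821]] lean 34.8
0.0 [ 1. -2.  6.]
0.05 [ 4. -2.  2.]
0.1 [ 7. -2. -2.]
0.225 [ 16.  -3. -12.]
0.35 [ 26.  -3. -20.]
0.475 [ 37.  -4. -27.]
0.6 [ 48.  -4. -33.]
0.725 [ 61.  -4. -37.]
0.85 [ 73.  -5. -40.]
0.975 [ 86.  -5. -41.]
1.1 [ 97.  -5. -40.]
1.225 [108.  -5. -38.]
1.35 [118.  -5. -35.]
1.475 [128.  -5. -31.]
1.6 [138.  -5. -25.]
1.725 [147.  -5. -18.]
```

View pics/hook.png

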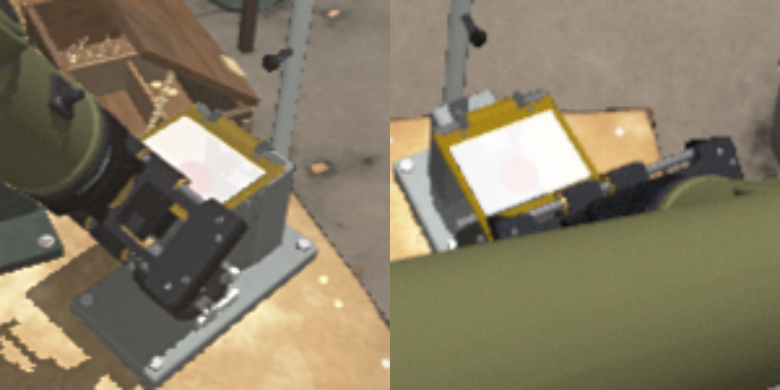

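```bash
python3 -m jog '[{"claw":0,"dx":0,"dy":0,"dz":0,"spin":0},{"claw":0,"dx":0,"dy":0,"dz":0,"spin":0}]' | grep posi;python3 s.py;  python3 - <<'E'
from arc import *
for t in np.r_[0,.05,.1:1.85:.125]: print(t.round(3),np.round(tool(np.array(C(t))+[2,0,0]-tip)))
E
```

```text
position: [0.4531, -0.3714, 0.1638]
t 8.9667 q [ 0.33  0.21  0.74  1.93 -0.84  1.15  0.24] F [ 0.6 -0.3 -0.3]
tip in press mm [-52.5 -15.6 152.4]
press axes of tool (cols)
 [[ 0.821  0.011  0.572]
 [-0.014 -0.999  0.039]
 [ 0.571 -0.04  -0.82 ]] lean 35.0
0.0 [ 3. -2.  7.]
0.05 [ 5. -2.  2.]
0.1 [ 9. -2. -2.]
0.225 [ 17.  -3. -11.]
0.35 [ 27.  -3. -20.]
0.475 [ 38.  -4. -27.]
0.6 [ 50.  -4. -33.]
0.725 [ 62.  -5. -37.]
0.85 [ 75.  -5. -39.]
0.975 [ 88.  -5. -40.]
1.1 [ 99.  -5. -40.]
1.225 [110.  -5. -38.]
1.35 [120.  -5. -35.]
1.475 [130.  -5. -30.]
1.6 [140.  -5. -25.]
1.725 [148.  -5. -18.]
```

```bash
python3 -m jog '[{"claw":0,"dx":0,"dy":0,"dz":8,"spin":0},{"claw":0,"dx":3,"dy":0,"dz":7,"spin":0},{"claw":0,"dx":5,"dy":0,"dz":2,"spin":0},{"claw":0,"dx":9,"dy":0,"dz":-2,"spin":0},{"claw":0,"dx":17,"dy":0,"dz":-11,"spin":0},{"claw":0,"dx":27,"dy":0,"dz":-20,"spin":0},{"claw":0,"dx":38,"dy":0,"dz":-27,"spin":0},{"claw":0,"dx":50,"dy":0,"dz":-33,"spin":0},{"claw":0,"dx":50,"dy":0,"dz":-33,"spin":0}]' ;python3 s.py;  python3 - <<'E'
from bench import *;from h import *
d=get_image("scene");e=get_image("top")
A=cv2.resize(d["frame"][200:350,240:390],None,fx=2.6,fy=2.6);B=cv2.resize(e["frame"][160:310,290:440],None,fx=2.6,fy=2.6)
cv2.imwrite("pics/lift.png",np.hstack([A,B])[:,:,::-1])
from arc import *
for t in np.r_[.6,.725:1.85:.125]: print(t.round(3),np.round(tool(np.array(C(t))+[2,0,0]-tip)))
E
```

```text
time: 9.72
position: [0.4754, -0.366, 0.221]
tool_rot: [-2.818, -0.511, -0.876]
ft_force: [0.1, -0.9, 0.6]
grip_width: 0.006
grip_force: 0.3
t 9.7167 q [ 0.28  0.15  0.73  1.86 -0.77  1.19  0.1 ] F [-0.2 -0.8  0.6]
tip in press mm [-29.7 -18.4 209.6]
press axes of tool (cols)
 [[ 0.82   0.011  0.572]
 [-0.013 -0.999  0.038]
 [ 0.572 -0.038 -0.819]] lean 35.0
0.6 [ 2. -4. -0.]
0.725 [14. -5. -4.]
0.85 [27. -5. -7.]
0.975 [39. -5. -8.]
1.1 [50. -5. -7.]
1.225 [61. -5. -6.]
1.35 [72. -5. -3.]
1.475 [82. -5.  2.]
1.6 [91. -5.  8.]
1.725 [100.  -5.  14.]
```

View pics/lift.png

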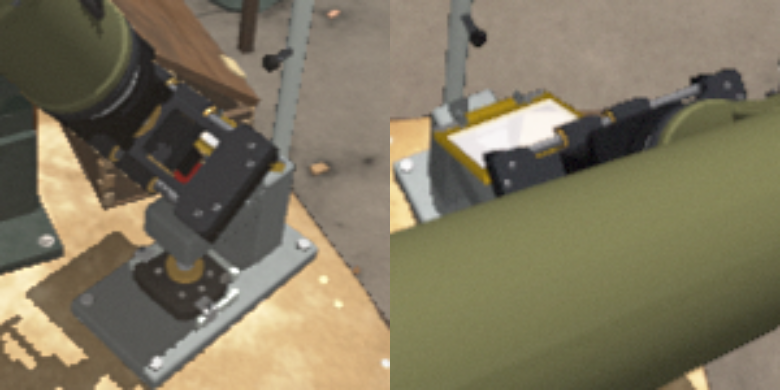

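The top crop shows the guard foreshortened, at roughly 0.6 rad, riding on the fingers. Continuing over the balance point and then backing off.

```bash
python3 -m jog '[{"claw":0,"dx":14,"dy":-4,"dz":-4,"spin":0},{"claw":0,"dx":27,"dy":-4,"dz":-7,"spin":0},{"claw":0,"dx":39,"dy":-4,"dz":-8,"spin":0},{"claw":0,"dx":50,"dy":-4,"dz":-7,"spin":0},{"claw":0,"dx":61,"dy":-4,"dz":-6,"spin":0},{"claw":0,"dx":72,"dy":-4,"dz":-3,"spin":0},{"claw":0,"dx":82,"dy":-4,"dz":2,"spin":0},{"claw":0,"dx":91,"dy":-4,"dz":8,"spin":0},{"claw":0,"dx":100,"dy":-4,"dz":14,"spin":0},{"claw":0,"dx":103,"dy":-4,"dz":16,"spin":0},{"claw":0,"dx":103,"dy":-4,"dz":16,"spin":0},{"claw":0,"dx":103,"dy":-4,"dz":16,"spin":0}]' ;python3 s.py;  python3 - <<'E'
from bench import *;from h import *
d=get_image("scene");e=get_image("top")
A=cv2.resize(d["frame"][180:330,240:390],None,fx=2.6,fy=2.6);B=cv2.resize(e["frame"][130:280,270:420],None,fx=2.6,fy=2.6)
cv2.imwrite("pics/open.png",np.hstack([A,B])[:,:,::-1])
from arc import *
for t in ([-20,-13,225],[-20,0,200],[0,0,180],[6,0,172]): print(t,np.round(tool(np.array(t)-tip)))
E
```

```text
time: 10.82
position: [0.5601, -0.3296, 0.2627]
tool_rot: [-2.818, -0.507, -0.868]
ft_force: [-0.5, 0.1, -0.4]
grip_width: 0.005
grip_force: 0.0
t 10.8167 q [ 0.18  0.17  0.68  1.75 -0.75  1.17 -0.1 ] F [-0.5  0.2 -0.4]
tip in press mm [ 62.4 -14.1 251.2]
press axes of tool (cols)
 [[ 0.822  0.01   0.569]
 [-0.016 -0.999  0.041]
 [ 0.569 -0.043 -0.821]] lean 34.8
[-20, -13, 225] [-82.  -1. -25.]
[-20, 0, 200] [-97. -13.  -4.]
[0, 0, 180] [-92. -12.  24.]
[6, 0, 172] [-91. -12.  34.]
```

View pics/open.png

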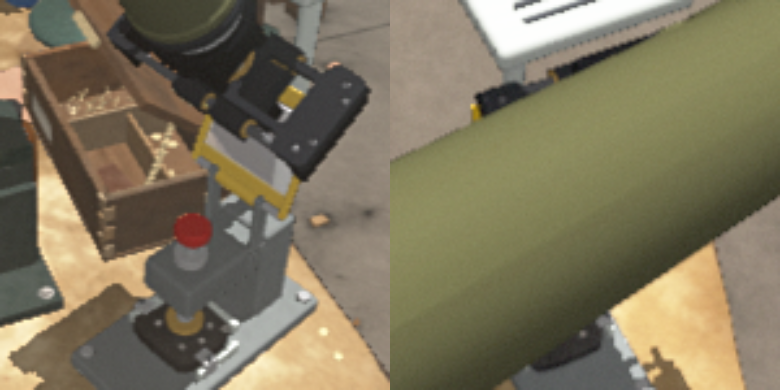

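The guard is up and leaning back, with the red knob exposed at about (193,228) in the crop, i.e. (314,268) in the full frame. Backing off, then checking the knob position.

```bash
python3 -m jog '[{"claw":0,"dx":-30,"dy":0,"dz":-9,"spin":0},{"claw":0,"dx":-60,"dy":0,"dz":-18,"spin":0},{"claw":0,"dx":-92,"dy":-4,"dz":-20,"spin":0},{"claw":0,"dx":-110,"dy":-10,"dz":-10,"spin":0},{"claw":0,"dx":-110,"dy":-12,"dz":-10,"spin":0},{"claw":0,"dx":-110,"dy":-12,"dz":-10,"spin":0}]' ;python3 s.py;  python3 - <<'E'
from bench import *;from h import *
d=get_image("scene")
cv2.imwrite("pics/open2.png",cv2.resize(d["frame"][180:330,240:390],None,fx=3.6,fy=3.6)[:,:,::-1])
C=cloud(d);f=cv2.cvtColor(d["frame"],cv2.COLOR_RGB2HSV)
from arc import *
Q=((C-O)@W)*1e3
red=(f[...,1]>150)&((f[...,0]<8)|(f[...,0]>172))&(abs(Q[...,0])<40)&(abs(Q[...,1])<40)
t=red&(Q[...,2]>157)&(Q[...,2]<166);print("knob",red.sum(),t.sum(),Q[red].min(0),Q[red].max(0),"top",Q[t].min(0),Q[t].max(0))
y=(f[...,0]>18)&(f[...,0]<32)&(f[...,1]>150)&(Q[...,0]>20)&(Q[...,0]<130)&(abs(Q[...,1])<60)&(Q[...,2]>165)&(Q[...,2]<290)
k=Q[y];print("guard",len(k),np.polyfit(k[:,2],k[:,0],1),k[:,2].max())
for t in ([7,0,180],[7,0,170],[7,0,151]): print(t,np.round(tool(np.array(t)-tip),1))
E
```

```text
time: 11.42
position: [0.4649, -0.3508, 0.2092]
tool_rot: [-2.817, -0.504, -0.87]
ft_force: [0.5, 1.0, 0.2]
grip_width: 0.004
grip_force: 0.0
t 11.4167 q [ 0.27  0.12  0.73  1.91 -0.76  1.16  0.1 ] F [0.8 0.8 0.2]
tip in press mm [-34.2  -0.4 197.7]
press axes of tool (cols)
 [[ 0.821  0.008  0.57 ]
 [-0.018 -0.999  0.041]
 [ 0.57  -0.044 -0.82 ]] lean 34.9Traceback (most recent call last):
  File "<stdin>", line 6, in <module>
TypeError: unsupported operand type(s) for -: 'function' and 'float'
```

View pics/open2.png

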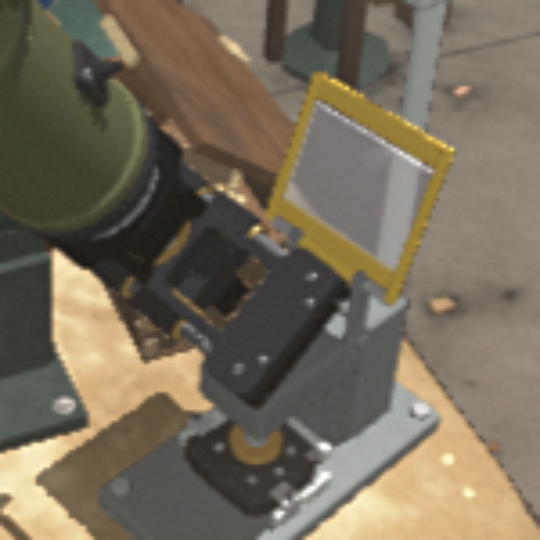

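The guard stands open on its own, frame at about (355,190) in this crop. On to the knob.

Run:
```python
from arc import *
for t in ([7,0,185],[7,0,168],[7,0,150]): print(t,np.round(tool(np.array(t)-tip),1))
```

```text
[7, 0, 185] [24.9  0.  34.1]
[7, 0, 168] [15.2  0.7 48.1]
[7, 0, 150] [ 4.9  1.5 62.8]
```

```bash
python3 -m jog '[{"claw":0,"dx":12,"dy":0,"dz":17,"spin":0},{"claw":0,"dx":25,"dy":0,"dz":34,"spin":0},{"claw":0,"dx":20,"dy":0,"dz":41,"spin":0},{"claw":0,"dx":15,"dy":1,"dz":48,"spin":0},{"claw":0,"dx":15,"dy":1,"dz":48,"spin":0},{"claw":0,"dx":15,"dy":1,"dz":48,"spin":0}]' ;python3 s.py
python3 - <<'E'
from arc import *
for t in ([7,0,158],[7,0,154],[7,0,151],[7,0,149]): print(t,np.round(tool(np.array(t)-tip),1))
E
```

```text
time: 11.97
position: [0.5028, -0.336, 0.1782]
tool_rot: [-2.817, -0.508, -0.869]
ft_force: [0.0, -0.0, 0.2]
grip_width: 0.004
grip_force: 0.1
t 11.9667 q [ 0.24  0.18  0.69  1.92 -0.82  1.09  0.11] F [ 0.  -0.1  0.2]
tip in press mm [6.500e+00 1.000e-01 1.667e+02]
press axes of tool (cols)
 [[ 0.822  0.011  0.57 ]
 [-0.016 -0.999  0.041]
 [ 0.569 -0.043 -0.821]] lean 34.8
[7, 0, 158] [-4.6  0.5  7.4]
[7, 0, 154] [-6.9  0.6 10.7]
[7, 0, 151] [-8.6  0.8 13.2]
[7, 0, 149] [-9.7  0.9 14.8]
```

```bash
python3 -m jog '[{"claw":0,"dx":-2.5,"dy":0,"dz":4,"spin":0},{"claw":0,"dx":-4.6,"dy":0,"dz":7.4,"spin":0},{"claw":0,"dx":-5.7,"dy":0,"dz":9,"spin":0},{"claw":0,"dx":-6.9,"dy":0,"dz":10.7,"spin":0},{"claw":0,"dx":-8,"dy":1,"dz":12.2,"spin":0},{"claw":0,"dx":-8.6,"dy":1,"dz":13.2,"spin":0},{"claw":0,"dx":-8.6,"dy":1,"dz":13.2,"spin":0},{"claw":0,"dx":-8.6,"dy":1,"dz":13.2,"spin":0},{"claw":0,"dx":-8.6,"dy":1,"dz":13.2,"spin":0}]' ;python3 s.py
```

```text
time: 12.72
position: [0.5034, -0.3369, 0.1651]
tool_rot: [-2.816, -0.507, -0.875]
ft_force: [-3.4, 2.8, 11.4]
grip_width: 0.009
grip_force: 5.7
t 12.7167 q [ 0.25  0.2   0.69  1.93 -0.85  1.08  0.14] F [-2.2  3.8 11.4]
tip in press mm [  6.8  -1.  153.7]
press axes of tool (cols)
 [[ 0.82   0.01   0.573]
 [-0.016 -0.999  0.04 ]
 [ 0.573 -0.042 -0.819]] lean 35.1
```

11.4 N means the die is partly down. Pressing about 4 mm more and holding.

```bash
python3 -m jog '[{"claw":0,"dx":-1,"dy":0,"dz":1.6,"spin":0},{"claw":0,"dx":-2.3,"dy":0,"dz":3.3,"spin":0},{"claw":0,"dx":-2.3,"dy":0,"dz":3.3,"spin":0},{"claw":0,"dx":-2.3,"dy":0,"dz":3.3,"spin":0},{"claw":0,"dx":-2.3,"dy":0,"dz":3.3,"spin":0}]' ;python3 s.py
```

```text
time: 13.13
position: [0.5036, -0.337, 0.1626]
tool_rot: [-2.815, -0.507, -0.878]
ft_force: [-7.5, 3.9, 16.9]
grip_width: 0.005
grip_force: 8.6
t 13.1333 q [ 0.25  0.21  0.69  1.94 -0.86  1.08  0.15] F [-5.7  6.3 16.9]
tip in press mm [  7.   -1.2 151.2]
press axes of tool (cols)
 [[ 0.818  0.01   0.575]
 [-0.016 -0.999  0.04 ]
 [ 0.575 -0.041 -0.817]] lean 35.2
```

16.9 N puts it at the second stop. A short hold, then straight up and back out to the front.

```bash
python3 -m jog '[{"claw":0,"dx":-0.6,"dy":0,"dz":0.8,"spin":0},{"claw":0,"dx":-0.6,"dy":0,"dz":0.8,"spin":0},{"claw":0,"dx":-0.6,"dy":0,"dz":0.8,"spin":0},{"claw":0,"dx":-0.6,"dy":0,"dz":0.8,"spin":0}]' | grep -E "ft|posi"; python3 -m jog '[{"claw":0,"dx":6,"dy":0,"dz":-8,"spin":0},{"claw":0,"dx":12,"dy":0,"dz":-17,"spin":0},{"claw":0,"dx":20,"dy":0,"dz":-29,"spin":0},{"claw":0,"dx":0,"dy":0,"dz":-50,"spin":0},{"claw":0,"dx":-25,"dy":0,"dz":-75,"spin":0},{"claw":0,"dx":-50,"dy":0,"dz":-100,"spin":0},{"claw":0,"dx":-64,"dy":5,"dz":-118,"spin":0},{"claw":0,"dx":-64,"dy":5,"dz":-118,"spin":0},{"claw":0,"dx":-64,"dy":5,"dz":-118,"spin":0},{"claw":0,"dx":-64,"dy":5,"dz":-118,"spin":0}]' >/dev/null;python3 s.py;python3 - <<'E'
from bench import *;import cv2,numpy as np
d=get_image("scene");e=get_image("top")
A=cv2.resize(d["frame"][170:320,240:390],None,fx=2.6,fy=2.6);B=cv2.resize(e["frame"][160:310,190:340],None,fx=2.6,fy=2.6)
cv2.imwrite("pics/end.png",np.hstack([A,B])[:,:,::-1])
E
```

```text
position: [0.5038, -0.3371, 0.1624]
ft_force: [-8.4, 4.2, 20.1]
t 14.3 q [ 0.36  0.11  0.79  1.91 -0.73  1.26  0.2 ] F [ 0.3  0.2 -0.1]
tip in press mm [-113.    -8.7  205.9]
press axes of tool (cols)
 [[ 0.822  0.01   0.57 ]
 [-0.016 -0.999  0.041]
 [ 0.569 -0.043 -0.821]] lean 34.8
```

View pics/end.png

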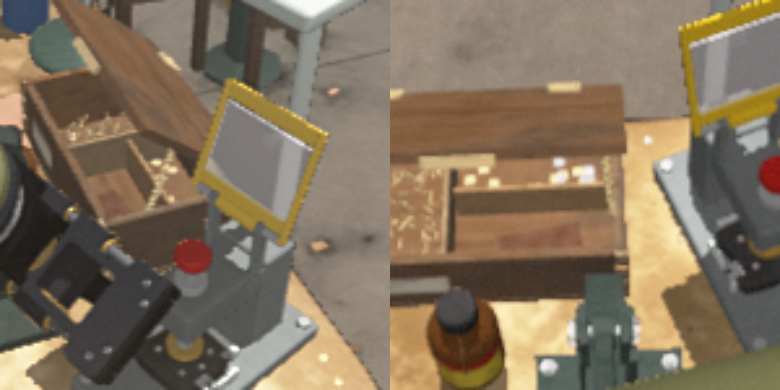

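The last 1 mm of command raised the force to 20 N with no travel, so the second stop was reached. The picture shows the knob back up at (193,255), the guard open, the bottle upright and the gripper clear.

```bash
python3 -c "
from bench import *;print(close_job())"
```

```text
the job is handed in; nothing more can be done
None
```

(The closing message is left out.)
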